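# Fit a star wheel on the splined spindle of a bottle indexer

### The arm

A 6-joint arm with a two-finger parallel gripper is mounted at the origin on the work surface. World frame = base frame: x ahead of the robot, y to its left, z up, the work surface at z = 0. Lengths are in m, angles in rad, forces in N, time in s.
With the tool pointing down it reaches from about 0.35 to 0.775 m from the base axis. Payload 7.3 kg.
Tool frame: the origin (TCP) lies on the centre line of the jaws, within the pads' length; the fingertips stand 14 mm ahead of it and the grasp point (between the pads) lies 5 mm behind it; z points along the fingers, y is the direction in which the jaws open and shut (so a half turn about z gives the same grasp; the last joint's range is limited). The gripper opens to 92 mm and grips with 3 to 60 N. Pads are 19 mm wide; open, the fingers measure 130 mm over their backs; the gripper's body (75 mm by 190 mm) begins 47 mm behind the grasp point.
Start: joints at [-1.362, 0.342, 1.524, -0, 1.275, -0.146], TCP at [0.182, -0.492, 0.213] pointing down, gripper open.
Joint ranges: [-2.53, 2.53], [-0.77, 2.02], [0.04, 2.7], [-1, 4.14], [0.28, 2.66], [-3.11, 3.11]. Speed limits (rad/s): [2.57, 2.57, 3.14, 3.14, 3.14, 3.14].

### API

Orientations are given as [roll, pitch, yaw] about the fixed x, y, z axes, in that order (R = Rz(yaw) Ry(pitch) Rx(roll)).
In Python, from cell import telemetry, cams, robot gives the robot as it stands.
- The arm moves only by the tool servo_tool, never from a script. Its argument "targets" is text: rows parted by semicolons, each of 4 numbers parted by spaces: the shift along the tool's x, y, z in mm, then the turn about the tool's z in rad. In form: x y z yaw; .... A call has 1 to 20 rows; each row shifts and turns the pose as measured when the row begins, along the tool's axes as they then stand; what a row does not reach is not made up. A row lasts 1/8 s, in which the tool goes at most 62.5 mm and 10.7 degrees, less where a joint would pass 70% of its speed; a pose out of reach is approached as far as the arm can. A call with a gripper value outside its range is refused whole. "hand" is the opening, from 0 (shut) to 1 (fully open), set as the call begins (left out, the last holds). The fingers move at their own pace and stop on an object; "squeeze" is the grip in N (left out, the last holds). Time passes only in rows, so rows that do not move let the fingers close. It gives the time, the measured TCP pose, the force and the opening at its end, in the units of the state.
- telemetry.observe(): the state, without advancing time (a new reading comes with each control period).
- cams.read_camera(name): name is "scene" or "side" or "wrist"; returns a dict with "color" (400x640x3 uint8, red, green, blue), "K" (3x3 intrinsics, pixels), "R" (3x3) and "t" (3): a world point X has camera coordinates R X + t. Camera axes: x right, y down, z forward; pixel columns grow to the right and rows downward; lengths in m; the calibration is good to about 2 mm. A picture is of the moment at which its call begins. There is no depth.
- robot.hand_in(): hands the job in, once; it reports no verdict.
Trained networks look in a picture, given as the dict that the camera call returned (one of the last four; its "shot" number tells which), for a name from the list of things; names that differ only in an ending like _2 or _b are one class to them, and where a whole thing is asked for, a point or a joint stands for the part that bears it (a point fixed in the world has none). Each returns a list of dicts, best first, with "score" (0 to 1); they miss things now and then, are a little off and sometimes report something else, mostly with a low value. They report only what shows in the picture. A call takes as long as a camera call. They do not tell look-alikes from the thing itself.
- cams.cut_out(picture, query): "region" (400x640 bool, what is visible of it) and "extent" ([centre column, centre row, width, height] in pixels, round what is visible of it).
The state is a dict: "time": time; "qpos": joint angles; "qvel": joint speeds; "joint_efforts": joint torques, N m; "tool_pos": TCP position; "tool_rot": TCP orientation; "contact_force": force on the tool from outside, world axes, zero at the start; "torque": the same for the moment, N m; "opening": finger opening in m.
Only numpy, scipy, OpenCV 4.12 (cv2) and the standard library are available. Lean on these libraries where they do the work, as an engineer would, in place of code of your own. Each camera call takes 0.05 s, during which the arm holds its last target.

### The job

Change the bottle indexer over to the small bottles: lift the green six-pocket star wheel out of its tray, push its splined bore down over the splined spindle, gently rocking it to and fro until the teeth mesh, and slide it fully home on the collar without forcing it (a light push of 5 to 15 N is enough, never over 40 N). Then turn it by its hub, and the spindle with it, until one of its pockets squarely faces the waiting bottles in the infeed lane, and let go. Leave the bottles, the carton, the yogurt cup and the blue wheel as they are.

Things in the scene. Friction and masses are not known exactly. Their poses are not given: they have to be found in the camera images.
- star_hub (a point): Green star wheel, loose, flat in one of two white trays (walls 18 mm, floor 4 mm), 0.3 to 0.6 kg. Disc 160 mm across, 15 mm thick, six pockets; grip the hexagonal steel hub, 40 mm across flats, standing 15 to 60 mm above the wheel's underside. Point: on the axis, 40 mm above the underside. z up; x through a pocket; pockets and hub flats face the same six directions, every 60 degrees.
- star: The green wheel's underside, on its axis; axes as star_hub. The bore goes right through: in its lowest 30 mm six inner teeth (6 mm wide, tips on a 24 mm circle), one at the middle of each hub flat, slots between them at the hub's corners; above them a clear hexagonal hole, 31 mm across flats.
- seat (a point): Centre of the top of the indexer's collar (52 mm across), on the spindle axis: the wheel's underside rests here when home (star_hub then 40 mm above). Frame of the fixed housing: x along the infeed lane, away from the spindle; z up. Deck 25 mm below, table 105 mm below. Steel spindle above it: six teeth 6 mm wide, 29 mm over the tips, up to 45 mm above this point, flat-ended; then the nose.
- nose (a point): Top of the spindle, 63 mm above seat. The nose is a plain 22.6 mm pilot above the teeth, its last 8 mm coned to 13 mm: the wheel centres on it with 0.7 mm play, then the teeth's ends meet, underside 45 mm above seat. The teeth (every 60 degrees) stand at an unknown angle, NOT given by this frame: find them by feel or sight. Meshed, the wheel has about 2 degrees of play either way.
- infeed (a point): Point 84 mm from the spindle axis towards the infeed lane, at the collar's height: where a pocket's centre must come. Frame as seat. The spindle turns endlessly either way against about 0.15 N m and stays where left; light rubbing on the teeth's ends does not turn it. A curved guide rail 108 mm from the axis, 13 mm above the collar, runs round the left (+y) side; the wheel clears it.
- stop (a point): Top of the yellow stop finger across the lane, 134 mm from the spindle axis, 7 mm above the collar; clear of the wheel. Beyond it the guide rails and two bottles in a row. Leave alone.
- pocket0 (a point): Centre of pocket 0 of the green wheel: 84 mm from its axis, 0 degrees counter-clockwise (seen from above) from the wheel's x, at the height of its underside. Pocket radius 27 mm.
- pocket1 (a point): Centre of pocket 1 of the green wheel: 84 mm from its axis, 60 degrees counter-clockwise (seen from above) from the wheel's x, at the height of its underside. Pocket radius 27 mm.
- pocket2 (a point): Centre of pocket 2 of the green wheel: 84 mm from its axis, 120 degrees counter-clockwise (seen from above) from the wheel's x, at the height of its underside. Pocket radius 27 mm.
- pocket3 (a point): Centre of pocket 3 of the green wheel: 84 mm from its axis, 180 degrees counter-clockwise (seen from above) from the wheel's x, at the height of its underside. Pocket radius 27 mm.
- pocket4 (a point): Centre of pocket 4 of the green wheel: 84 mm from its axis, 240 degrees counter-clockwise (seen from above) from the wheel's x, at the height of its underside. Pocket radius 27 mm.
- pocket5 (a point): Centre of pocket 5 of the green wheel: 84 mm from its axis, 300 degrees counter-clockwise (seen from above) from the wheel's x, at the height of its underside. Pocket radius 27 mm.
- cupstar_hub (a point): Bystander: the blue four-pocket star wheel in the other tray, on an equal hub; this point is on its axis 40 mm above its underside. Leave it.
- bottle0: Bystander: small white milk bottle with green cap, 47 mm diameter, 115 mm high, number 1 from the spindle in the infeed lane (axis about 162 mm from the spindle's axis); origin at the centre of its foot.
- bottle1: Bystander: small white milk bottle with green cap, 47 mm diameter, 115 mm high, number 2 from the spindle in the infeed lane (axis about 212 mm from the spindle's axis); origin at the centre of its foot.
- carton: Bystander: milk carton, 56 mm square, 111 mm high, origin at the centre of its foot.
- yogurt: Bystander: yogurt cup, 72 mm diameter at the rim, 78 mm high, origin at the centre of its foot.
There are look-alikes about, which are no part of the job. Of the things like the star, leave any that is orange; of the rest the smaller one is meant.

How it is judged:
By the outcome, as a careful person would: the job done as asked, in the order asked, and still so for the second after the job is handed in, with the robot touching nothing.
It also fails if it takes over 72 s, if anything falls off the work surface, if the arm or the gripper's body presses on something with over 40 N, if the wrist force passes 120 N, or if a joint passes its speed limit or range.

## Working session

There is one attempt and no reset: what is moved stays moved. The work goes in short steps, Python scripts to look and compute and a tool call to move; the robot and the scene stay as the last step left them, time stands still between calls to the robot, and variables do not carry over. Pictures are saved under pics/ and viewed, and the job is handed in when it is done.

Besides the shell and the picture viewer there is one more tool, called after "Request:" as name(argument=value, ...) on one line, values as JSON. servo_tool: Moves the arm, as the interface text tells. Its arguments: {"type":"object","properties":{"targets":{"type":"string"},"hand":{"type":"number"},"squeeze":{"type":"number"}},"required":["targets"]}

```bash
ls; mkdir -p pics; python3 - <<'E'
from cell import telemetry,cams,robot
import cv2
print(telemetry.observe())
for n in ["scene","side","wrist"]:
    p=cams.read_camera(n); cv2.imwrite(f"pics/{n}0.png",p["color"][:,:,::-1]); print(n,p["K"].tolist(),p["R"].round(4).tolist(),p["t"].round(4).tolist())
    for q in ["star","star_hub","cupstar_hub","nose","seat","bottle0","carton","yogurt"]:
        try:
            for d in cams.cut_out(p,q)[:4]: print(n,q,round(d["score"],2),[round(float(x)) for x in d["extent"]])
        except Exception as e: print(q,e)
E
```

```text
pics
{'time': 0.0, 'qpos': array([-1.36198446e+00,  3.42705791e-01,  1.52501144e+00, -2.49747909e-06,
        1.27538926e+00, -1.45955584e-01]), 'qvel': array([-1.57125137e-03, -8.26056078e-04,  6.44757711e-04, -8.56875137e-04,
       -4.94560862e-05,  6.25434398e-04]), 'joint_efforts': array([ 1.38332409e-03, -4.31236446e+01, -2.44214112e+01,  7.18524749e-02,
        5.59692469e-02, -1.51735298e-04]), 'tool_pos': array([ 0.18232388, -0.49187333,  0.21235571]), 'tool_rot': array([-3.14009457e+00, -2.17806154e-04,  3.54768016e-01]), 'contact_force': array([ 0.25514262, -0.61635474, -0.44509525]), 'torque': array([ 0.03626041, -0.05177939,  0.01010786]), 'opening': 0.09159229223193767}
scene [[385.0654820994617, 0.0, 316.0982695107741], [0.0, 385.0654820994617, 199.9914743693193], [0.0, 0.0, 1.0]] [[0.094, 0.9956, -0.0038], [0.8239, -0.0799, -0.5611], [-0.5589, 0.0496, -0.8277]] [-0.0508, -0.3316, 1.5694]
scene star 0.79 [228, 158, 62, 48]
scene star 0.77 [246, 330, 50, 61]
scene star 0.59 [208, 220, 44, 42]
scene star_hub 0.93 [229, 158, 63, 49]
scene star_hub 0.91 [245, 331, 57, 57]

[... 679 characters left out ...]
b 0.69 [304, 341, 75, 58]
side star_hub 0.64 [187, 328, 106, 84]
side star_hub 0.56 [456, 291, 67, 48]
side cupstar_hub 0.93 [305, 177, 47, 30]
side nose 0.82 [358, 215, 166, 96]
side seat 0.75 [358, 211, 168, 97]
side bottle0 0.96 [382, 195, 15, 42]
side bottle0 0.63 [403, 195, 24, 39]
side carton 0.63 [363, 161, 26, 38]
side carton 0.54 [304, 341, 74, 57]
side yogurt 0.88 [399, 310, 32, 45]
wrist [[299.3683512266879, 0.0, 315.11412964138407], [0.0, 299.3683512266879, 195.69032952213894], [0.0, 0.0, 1.0]] [[0.3485, -0.9373, -0.0005], [-0.9034, -0.336, 0.2662], [-0.2497, -0.0924, -0.9639]] [-0.5248, -0.0345, 0.3895]
wrist star 0.6 [163, 106, 198, 210]
wrist star_hub 0.66 [163, 106, 200, 204]
```

View pics/scene0.png

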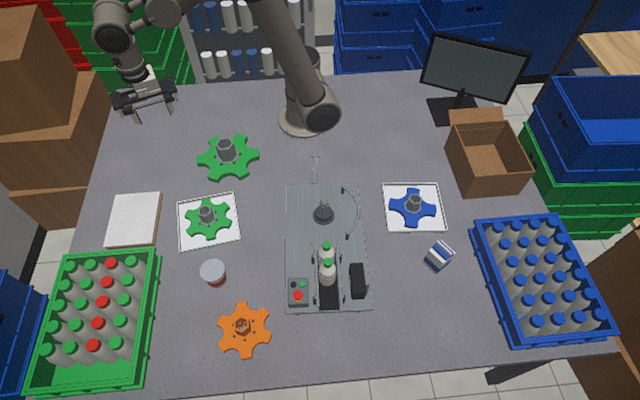

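View pics/side0.png

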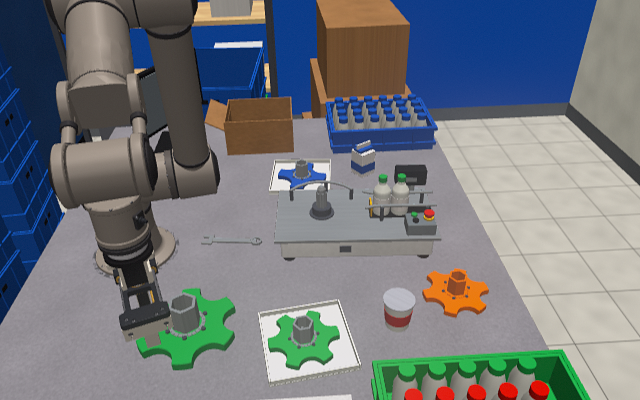

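View pics/wrist0.png

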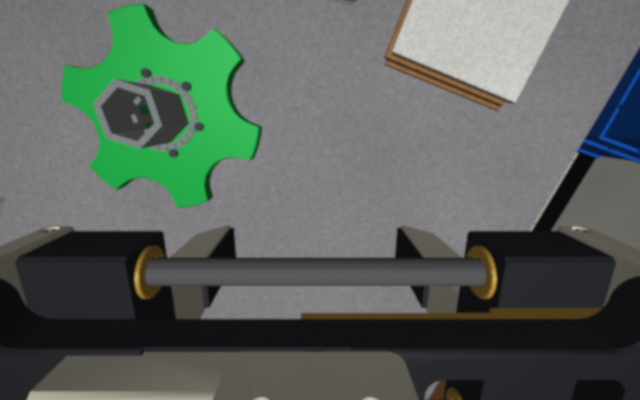

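```bash
cat > h.py <<'E'
import numpy as np,cv2
from cell import telemetry,cams,robot
def plane(p,u,v,z):
    K,R,t=[np.array(p[k]) for k in("K","R","t")]
    d=R.T@np.linalg.inv(K)@np.array([u,v,1.]); c=-R.T@t
    return c+d*(z-c[2])/d[2]
def proj(p,X):
    K,R,t=[np.array(p[k]) for k in("K","R","t")]
    q=(K@(R@np.atleast_2d(X).T+t[:,None])); return (q[:2]/q[2]).T
def tri(ps,uv):
    A=[];b=[]
    for p,(u,v) in zip(ps,uv):
        R=np.array(p["R"]);c=-R.T@np.array(p["t"]);d=R.T@np.linalg.inv(p["K"])@np.array([u,v,1.]);d/=np.linalg.norm(d)
        M=np.eye(3)-np.outer(d,d);A.append(M);b.append(M@c)
    return np.linalg.solve(sum(A),sum(b))
E
python3 - <<'E'
from h import *
import pickle
a=cams.read_camera("scene");b=cams.read_camera("side");w=cams.read_camera("wrist")
pickle.dump((a,b,w),open("p0.pkl","wb"))
def crop(p,x,y,w,h,s,n): cv2.imwrite(n,cv2.resize(p["color"][y:y+h,x:x+w,::-1],None,fx=s,fy=s,interpolation=cv2.INTER_CUBIC))
A=cv2.resize(a["color"][180:260,170:290,::-1],None,fx=6,fy=6,interpolation=2);cv2.imwrite("pics/c1.png",A[:,:])
crop(a,280,150,90,120,5,"pics/c2.png");crop(b,250,290,120,95,6,"pics/c3.png");crop(b,270,160,130,90,6,"pics/c4.png")
R=np.array(w["R"]);c=-R.T@np.array(w["t"]);s=telemetry.observe();print(c,s["tool_pos"])
from scipy.spatial.transform import Rotation as Ro
T=Ro.from_euler("xyz",s["tool_rot"]).as_matrix();print(T.T@(c-s["tool_pos"]),(T.T@R.T).round(3))
E
```

```text
[ 0.24900484 -0.46753663  0.38441658] [ 0.18240494 -0.49231465  0.2130503 ]
[ 7.10563388e-02 -7.83123214e-05 -1.71367701e-01] [[ 0.001 -0.964 -0.266]
 [ 1.     0.001 -0.   ]
 [ 0.001 -0.266  0.964]]
```

View pics/c1.png

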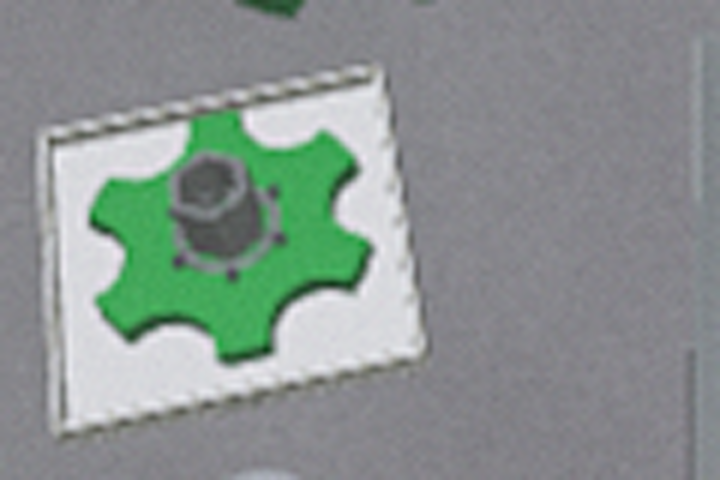

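View pics/c2.png

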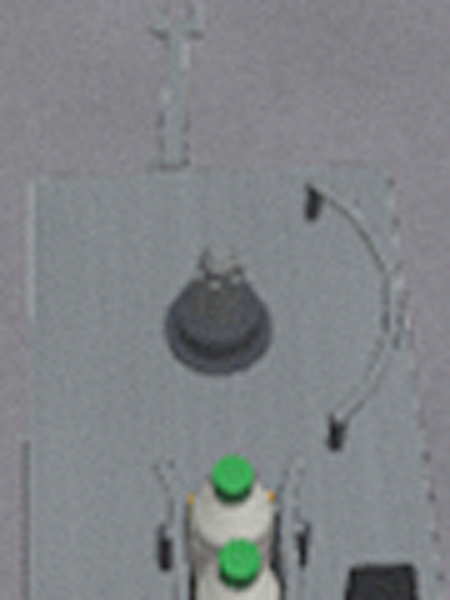

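View pics/c3.png

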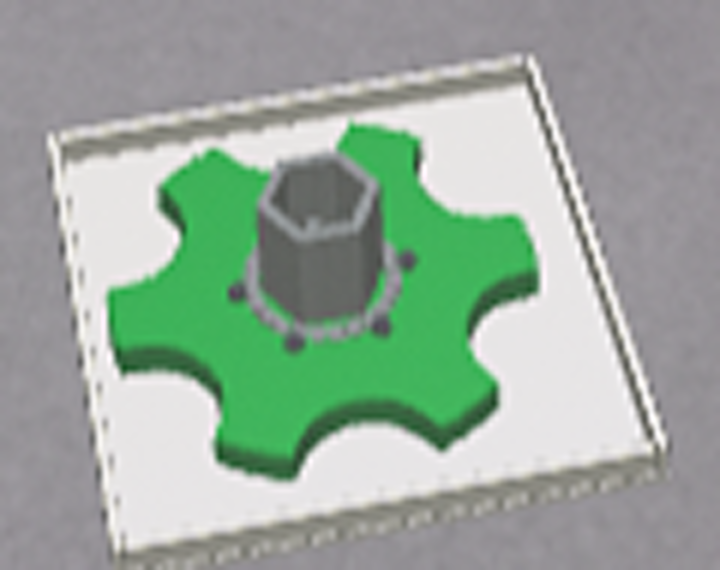

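View pics/c4.png

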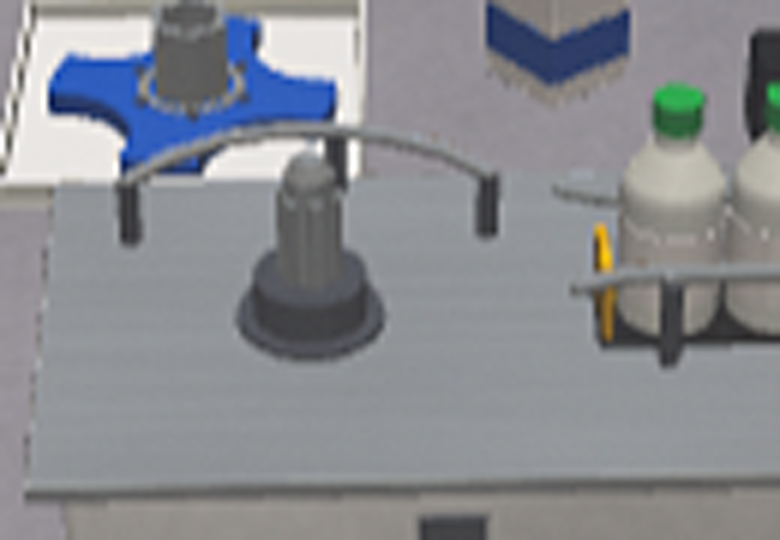

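```bash
python3 - <<'E'
from h import *
import pickle
a,b,w=pickle.load(open("p0.pkl","rb"))
print("hubtop",tri((a,b),((205,211.2),(303.3,322.5))),"nose",tri((a,b),((323.4,201.8),(321.7,186.3))))
print(tri((a,b),((170+237/6,180+230/6),(250+325/6,290+285/6))))
E
```

```text
hubtop [ 0.45200215 -0.35422111  0.05779782] nose [0.52083673 0.02461008 0.16267342]
[ 0.45088534 -0.35192431  0.00823295]
```

```bash
cat >> h.py <<'E'
from scipy.optimize import minimize
def outline(x,y,yaw,z):
    th=np.linspace(0,2*np.pi,720,endpoint=False)
    r=np.full(720,.08)
    for k in range(6):
        d=(th-k*np.pi/3+np.pi)%(2*np.pi)-np.pi
        s=.027**2-(.084*np.sin(d))**2
        m=(s>0)&(abs(d)<1)
        r[m]=np.minimum(r[m],.084*np.cos(d[m])-np.sqrt(s[m]))
    return np.c_[x+r*np.cos(th+yaw),y+r*np.sin(th+yaw),np.full(720,z)]
def greenmask(p):
    c=p["color"].astype(int); return (c[...,1]>c[...,0]*1.4)&(c[...,1]>c[...,2]*1.2)&(c[...,1]>50)
def fit(p,x0,y0,z,roi,ex=True):
    m=greenmask(p).astype(float); S=4
    u0,v0,u1,v1=roi; M=cv2.resize(m[v0:v1,u0:u1],None,fx=S,fy=S)
    def cost(q,draw=None):
        I=np.zeros(M.shape,np.uint8)
        top=(proj(p,outline(q[0],q[1],q[2],z+.015))-[u0-.5,v0-.5])*S
        bot=(proj(p,outline(q[0],q[1],q[2],z))-[u0-.5,v0-.5])*S
        for i in range(0,11): cv2.fillPoly(I,[np.round(top+(bot-top)*i/10).astype(np.int32)],1)
        # ignore hub prism
        a=np.arange(6)*np.pi/3+np.pi/6+q[2]; hx=.025/np.cos(0)
        P=[proj(p,np.c_[q[0]+hx*np.cos(a),q[1]+hx*np.sin(a),np.full(6,z+h)]) for h in(.015,.062)]
        H=cv2.convexHull(np.round((np.vstack(P)-[u0-.5,v0-.5])*S).astype(np.int32))
        W=np.ones(M.shape,np.uint8);cv2.fillPoly(W,[H],0)
        if draw is not None: return I,W
        return float((np.abs(M-I)*W).sum()/S/S)
    best=None
    for yaw in np.radians(range(-30,30,5)):
        r=minimize(cost,[x0,y0,yaw],method="Nelder-Mead",options=dict(initial_simplex=np.array([[x0,y0,yaw],[x0+.006,y0,yaw],[x0,y0+.006,yaw],[x0,y0,yaw+.1]]),xatol=1e-5,fatol=.01,maxiter=150))
        if best is None or r.fun<best.fun: best=r
    return best.x,best.fun,m[v0:v1,u0:u1].sum()
E
python3 - <<'E'
from h import *
import pickle
a,b,w=pickle.load(open("p0.pkl","rb"))
for p,roi in((a,(178,185,245,255)),(b,(255,295,350,382))):
    x,f,n=fit(p,.451,-.353,.004,roi); print(x[:2],np.degrees(x[2]),f,n)
E
```

```text
[ 0.45042942 -0.35689044] -20.98360591356464 163.2177734375 927.0
[ 0.45048151 -0.35708661] -20.315593835295147 273.1337890625 1994.0
```

Request:
servo_tool(targets="50 -6 0 0;50 -6 0 0;50 -6 0 0;50 -6 0 0;50 -6 0 0;45 -6 0 0;0 0 0 0.1;0 0 0 0.09;0 0 0 0", hand=1)

```text
time: 2.62
tool_pos: [0.4555, -0.3524, 0.2124]
tool_rot: [3.14, -0.0, 0.159]
contact_force: [0.3, 1.1, -0.3]
opening: 0.0923
```

```bash
python3 - <<'E'
from h import *
import pickle
s=telemetry.observe();print(s["time"],s["tool_pos"],s["tool_rot"],s["qpos"])
p=cams.read_camera("wrist");pickle.dump(p,open("p1.pkl","wb"))
cv2.imwrite("pics/w1.png",p["color"][:,:,::-1])
x,f,n=fit(p,.4505,-.356,.004,(100,0,540,220));print(x[:2],np.degrees(x[2]),f,n)
E
```

```text
2.625 [ 0.45545634 -0.35241614  0.212433  ] [ 3.14019595e+00 -2.68301955e-04  1.58858206e-01] [-7.91251523e-01  4.35552142e-01  1.38147796e+00 -6.12734144e-04
  1.32327036e+00  6.20836525e-01]
[ 0.4509877  -0.35584012] -20.293987192814782 6335.0009765625 13046.0
```

View pics/w1.png

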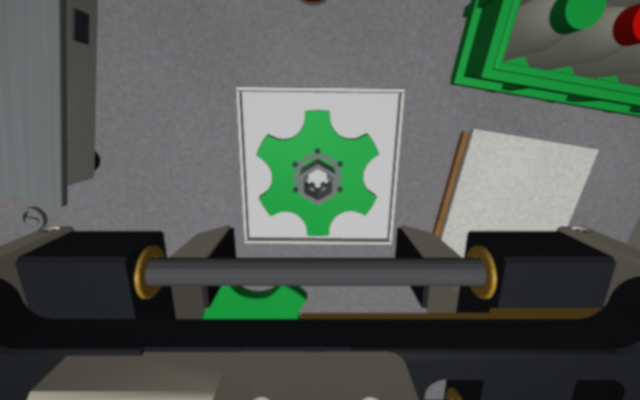

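```bash
python3 - <<'E'
from h import *
import pickle
p=pickle.load(open("p1.pkl","rb"))
x,f,n=fit(p,.4505,-.356,.004,(240,92,400,242));print(x[:2],np.degrees(x[2]),f,n)
I=cv2.resize(p["color"][90:245,230:405,::-1],None,fx=4,fy=4,interpolation=2)
for z in(.004,.019):
    q=((proj(p,outline(*x,z))-[229.5,89.5])*4).astype(int)
    cv2.polylines(I,[q],True,(0,0,255),1)
cv2.imwrite("pics/w1f.png",I)
E
```

```text
[ 0.45132163 -0.35577127] 39.551383073158625 677.87890625 7714.0
```

View pics/w1f.png

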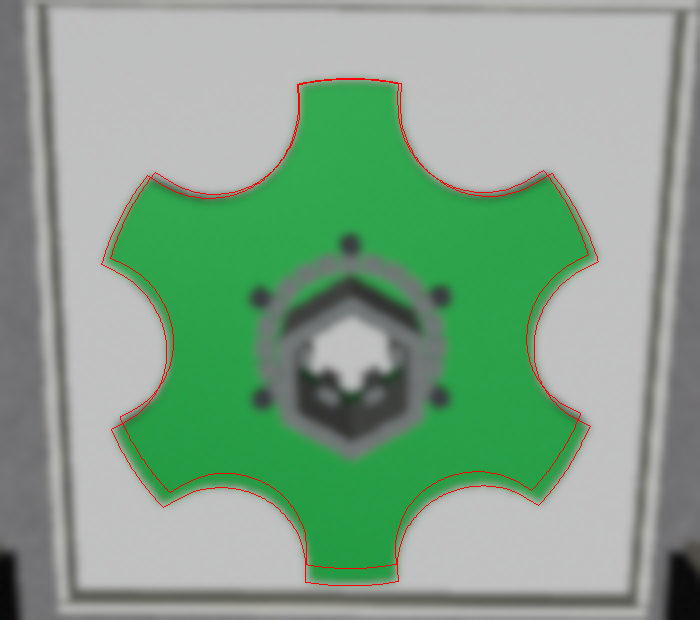

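Request:
servo_tool(targets="-4.6 2.7 40 -0.008;0 0 40 0;0 0 40 0;0 0 30 0;0 0 15 0;0 0 5 0;0 0 0 0")

```text
time: 3.55
tool_pos: [0.4518, -0.3597, 0.0405]
tool_rot: [3.134, -0.004, 0.176]
contact_force: [0.4, -0.6, 0.5]
opening: 0.0918
```

```bash
python3 - <<'E'
from h import *
s=telemetry.observe();print(s["time"],s["tool_pos"],s["tool_rot"])
p=s["tool_pos"];ps=s["tool_rot"][2];d=np.array([.4513,-.3558])-p[:2]
print("tool dx,dy,dz mm",1e3*(np.cos(ps)*d[0]+np.sin(ps)*d[1]),1e3*(np.sin(ps)*d[0]-np.cos(ps)*d[1]),1e3*(p[2]-.039),"turn",ps-.1667)
E
```

```text
3.55 [ 0.45183502 -0.35967648  0.04048026] [ 3.13443803 -0.00382694  0.17566393]
tool dx,dy,dz mm 0.15066984642242323 -3.910323759750198 1.4802594149833785 turn 0.008963929105500229
```

Request:
servo_tool(targets="0 -2 1.5 0.009;0 -1.9 0 0;0 0 0 0")

```text
time: 3.92
tool_pos: [0.4523, -0.3567, 0.0414]
tool_rot: [3.131, -0.007, 0.166]
contact_force: [-0.5, 1.0, -0.5]
opening: 0.0919
```

```bash
cat > st.py <<'E'
from h import *
import sys
X,Y,Z,PS=map(float,sys.argv[1:5])
s=telemetry.observe();print(s["time"],s["tool_pos"].round(4),s["tool_rot"].round(4),"F",s["contact_force"].round(1),"M",s["torque"].round(2),s["opening"],"q6",s["qpos"].round(2))
p=s["tool_pos"];ps=s["tool_rot"][2];d=np.array([X,Y])-p[:2]
print("tool dx,dy,dz mm",1e3*(np.cos(ps)*d[0]+np.sin(ps)*d[1]),1e3*(np.sin(ps)*d[0]-np.cos(ps)*d[1]),1e3*(p[2]-Z),"turn",ps-PS)
E
python3 st.py .4513 -.3558 .039 .1667
```

```text
3.925 [ 0.4523 -0.3567  0.0414] [ 3.1307 -0.0066  0.1664] F [-0.5  1.  -0.5] M [0.05 0.07 0.01] 0.09193513331313637 q6 [-0.8   0.61  1.6  -0.    0.92  0.6 ]
tool dx,dy,dz mm -0.8022362732429882 -1.0301541745658678 2.437308353059442 turn -0.00029990602345733586
```

Request:
servo_tool(targets="0 0 0 0")

```text
time: 4.05
tool_pos: [0.4525, -0.3567, 0.0418]
tool_rot: [3.13, -0.007, 0.167]
contact_force: [0.2, -0.2, -1.0]
opening: 0.0916
```

Request:
servo_tool(targets="0 0 0 0")

```text
time: 4.18
tool_pos: [0.4525, -0.3568, 0.0419]
tool_rot: [3.13, -0.007, 0.167]
contact_force: [0.5, 0.1, 0.5]
opening: 0.092
```

```bash
python3 st.py .4513 -.3558 .039 .1667
```

```text
4.175 [ 0.4525 -0.3568  0.0419] [ 3.1299 -0.007   0.1666] F [0.5 0.1 0.5] M [ 0.07 -0.02 -0.01] 0.09202777807106585 q6 [-0.8   0.61  1.6  -0.    0.92  0.6 ]
tool dx,dy,dz mm -1.0147977741484189 -1.1849986056299882 2.9216292926401155 turn -9.357409471269507e-05
```

Request:
servo_tool(targets="0 0 -40 0;0 0 -40 0;0 0 -20 0;0 0 0 0;0 0 0 0")

```text
time: 4.8
tool_pos: [0.4509, -0.3553, 0.1431]
tool_rot: [3.132, -0.005, 0.166]
contact_force: [-0.5, -0.5, -1.0]
opening: 0.092
```

```bash
python3 st.py .4513 -.3558 .039 .1667
```

```text
4.8 [ 0.4509 -0.3553  0.1431] [ 3.1323 -0.0054  0.1665] F [-0.5 -0.5 -1. ] M [ 0.02  0.05 -0.02] 0.09203238710834996 q6 [-0.8   0.49  1.5  -0.    1.15  0.6 ]
tool dx,dy,dz mm 0.27560899127689464 0.5638314217824979 104.10012555944179 turn -0.00023493315453629315
```

Request:
servo_tool(targets="0 0 10 0;0 0 10 0;0 0 10 0;0 0 10 0;0 0 10 0;0 0 10 0;0 0 10 0;0 0 10 0;0 0 10 0;0 0 10 0;0 0 4 0;0 0 0 0")

```text
time: 6.3
tool_pos: [0.4498, -0.3543, 0.0275]
tool_rot: [3.138, -0.001, 0.166]
contact_force: [-0.3, 0.2, 0.2]
opening: 0.0917
```

```bash
python3 st.py .4513 -.3558 .039 .1667
```

```text
6.3 [ 0.4498 -0.3543  0.0275] [ 3.1383e+00 -1.2000e-03  1.6640e-01] F [-0.3  0.2  0.2] M [ 0.02 -0.02  0.03] 0.09168944621544248 q6 [-0.8   0.63  1.61 -0.    0.9   0.6 ]
tool dx,dy,dz mm 1.2252438171634585 1.7070106793984883 -11.51159331264249 turn -0.0003328459187669497
```

Request:
servo_tool(targets="1 1.5 -8 0;0 0 -3 0;0 0 0 0")

```text
time: 6.68
tool_pos: [0.4518, -0.3564, 0.0406]
tool_rot: [3.136, -0.003, 0.166]
contact_force: [-0.7, 0.6, 0.1]
opening: 0.0918
```

```bash
python3 st.py .4513 -.3558 .039 .1667;python3 - <<'E'
from h import *
p=cams.read_camera("wrist");cv2.imwrite("pics/w2.png",p["color"][:,:,::-1])
p=cams.read_camera("side");cv2.imwrite("pics/s2.png",cv2.resize(p["color"][250:400,200:440,::-1],None,fx=3,fy=3))
E
```

```text
6.675 [ 0.4518 -0.3564  0.0406] [ 3.1362e+00 -2.7000e-03  1.6640e-01] F [-0.7  0.6  0.1] M [ 0.02 -0.01  0.03] 0.09182955578855737 q6 [-0.8   0.61  1.6  -0.    0.92  0.6 ]
tool dx,dy,dz mm -0.3858695228850254 -0.6696780790204201 1.558019371593139 turn -0.0002742480168042294
```

View pics/w2.png

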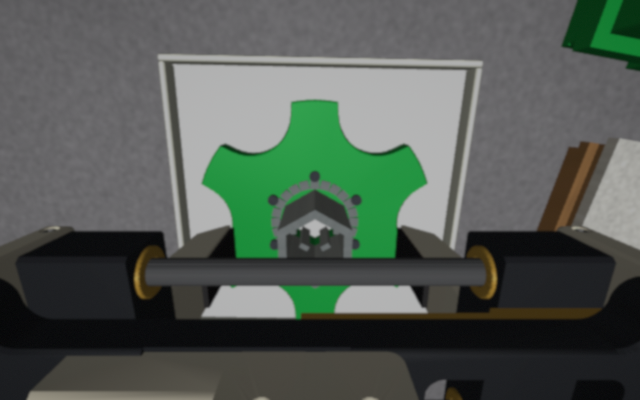

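View pics/s2.png

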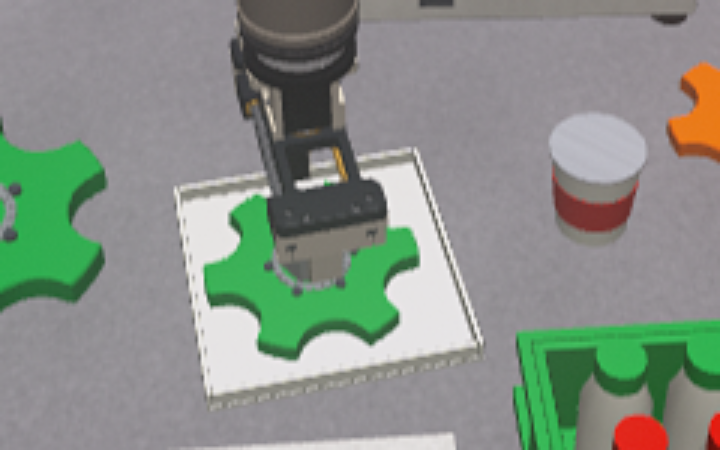

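Request:
servo_tool(targets="0 -0.5 1.5 0;0 0 0 0;0 0 0 0;0 0 0 0;0 0 0 0;0 0 0 0;0 0 0 0;0 0 0 0", hand=0, squeeze=45)

```text
time: 7.78
tool_pos: [0.4513, -0.3556, 0.0382]
tool_rot: [3.137, -0.002, 0.166]
contact_force: [0.8, -0.8, -0.2]
opening: 0.0397
```

```bash
python3 st.py .4513 -.3558 .039 .1667
```

```text
7.775 [ 0.4513 -0.3556  0.0382] [ 3.1372e+00 -1.9000e-03  1.6640e-01] F [ 0.8 -0.8 -0.2] M [ 0.03 -0.01 -0.  ] 0.039653285077286396 q6 [-0.8   0.62  1.6  -0.    0.92  0.61]
tool dx,dy,dz mm -0.08000427782471836 0.20006224452961507 -0.8101014674939677 turn -0.00033699815021429047
```

Request:
servo_tool(targets="0 0 -10 0;0 0 -20 0;0 0 -30 0;0 0 -30 0;0 0 -30 0;0 0 -30 0;0 0 -20 0;0 0 -10 0;0 0 0 0")

```text
time: 8.9
tool_pos: [0.4478, -0.3514, 0.2214]
tool_rot: [-3.134, 0.006, 0.167]
contact_force: [-0.0, 0.5, -4.6]
opening: 0.0395
```

```bash
python3 st.py .4513 -.3558 .039 .1667; python3 - <<'E'
from h import *
import pickle
a,b,w=pickle.load(open("p0.pkl","rb"))
cs=[]
for p,roi in((a,(310,235,345,275)),(b,(370,165,415,195))):
    u0,v0,u1,v1=roi;m=greenmask(p)[v0:v1,u0:u1].astype(np.uint8)
    n,l,st,c=cv2.connectedComponentsWithStats(m); 
    L=[(c[i]+[u0,v0],st[i,4]) for i in range(1,n) if st[i,4]>15];print(L);cs.append(L)
for n,(p,r) in {"a":(a,(270,150,110,170)),"b":(b,(255,140,200,130))}.items():
    x,y,ww,h=r;cv2.imwrite(f"pics/d{n}.png",cv2.resize(p["color"][y:y+h,x:x+ww,::-1],None,fx=3.5,fy=3.5,interpolation=2))
E
```

```text
8.9 [ 0.4478 -0.3514  0.2214] [-3.1341  0.0061  0.1666] F [-0.   0.5 -4.6] M [ 0.04 -0.04 -0.01] 0.03946808885646551 q6 [-0.8   0.42  1.38 -0.    1.35  0.6 ]
tool dx,dy,dz mm 2.7119493706966624 4.93883965422059 182.35554228793225 turn -6.079453335142149e-05
[(array([326.15625 , 245.015625]), np.int32(64)), (array([327.40322581, 262.11290323]), np.int32(62))]
[(array([382.53846154, 178.06153846]), np.int32(65)), (array([401.38571429, 176.95714286]), np.int32(70))]
```

```bash
python3 - <<'E'
from h import *
import pickle
a,b,w=pickle.load(open("p0.pkl","rb"))
c0=tri((a,b),((326.16,245.02),(382.54,178.06)));c1=tri((a,b),((327.4,262.1),(401.39,176.96)));print(c0,c1)
n=np.array([.5208,.0246,0])
for c in(c0,c1): d=c-n;print(np.hypot(*d[:2]),np.degrees(np.arctan2(d[1],d[0])))
print(np.degrees(np.arctan2(*(c1-c0)[1::-1])))
s=telemetry.observe()
p=cams.read_camera("wrist");cv2.imwrite("pics/w3.png",p["color"][:,:,::-1])
E
```

```text
[0.6796237  0.01431653 0.18727349] [0.72969938 0.01228096 0.18861508]
0.15915627049741443 -3.7045991428214573
0.20926229482037187 -3.374889367213917
-2.3277800076907353
```

View pics/w3.png

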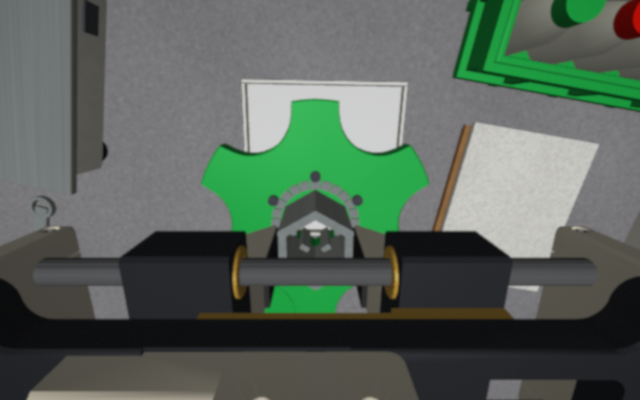

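View pics/da.png

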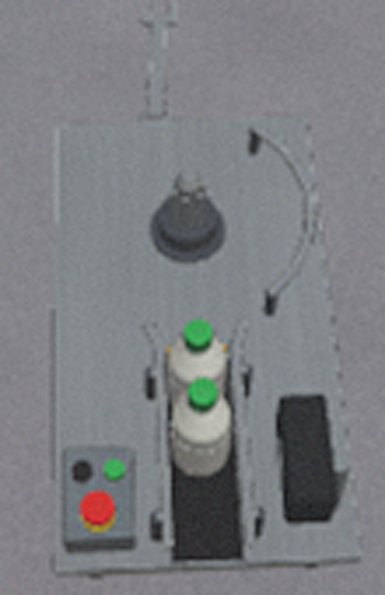

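```bash
python3 - <<'E'
from h import *
import pickle
a,b,w=pickle.load(open("p0.pkl","rb"))
f=lambda x,y:plane(a,270+x/3.5-.5,150+y/3.5-.5,.08)
P=[f(56,127),f(55,570),f(308,120),f(358,561)]
for q in P:print(q)
print([np.degrees(np.arctan2(*(v)[1::-1])) for v in(P[1]-P[0],P[3]-P[2],P[2]-P[0],P[3]-P[1])])
I=np.array(b["color"][150:270,260:460,::-1]);cv2.imwrite("pics/db.png",cv2.resize(I,None,fx=4,fy=4,interpolation=2))
E
```

```text
[ 0.39109815 -0.08781     0.08      ]
[ 0.81537667 -0.10962076  0.08      ]
[0.40606887 0.1515982  0.08      ]
[0.83071175 0.12468121 0.08      ]
[np.float64(-2.942796705146999), np.float64(-3.6269751038269353), np.float64(86.42182704886382), np.float64(86.25532763763782)]
```

View pics/db.png

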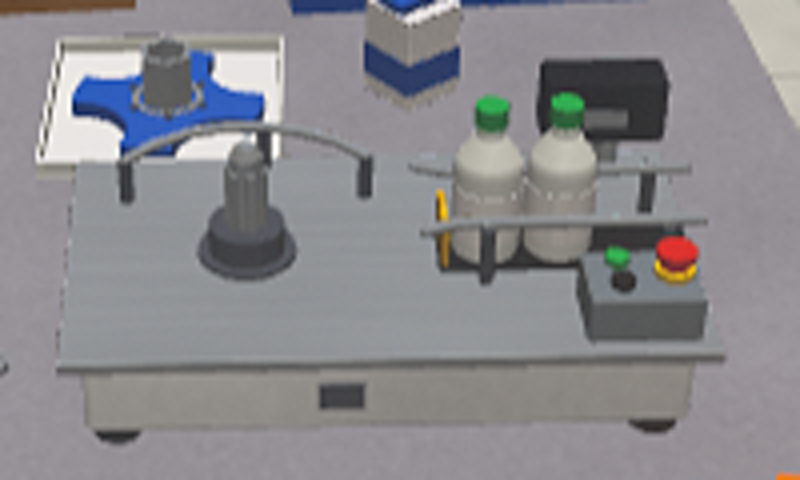

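Request:
servo_tool(targets="1 -10 0 0;2.5 -30 0 0;2.5 -40 0 0;2.5 -40 0 0;2.5 -40 0 0;2.5 -40 0 0;2.5 -40 0 0;2.5 -40 0 0;2.5 -25 0 0;2.5 -10 0 0;0 0 0 -0.05;0 0 0 -0.1;0 0 0 -0.1;0 0 0 -0.05;0 0 0 0")

```text
time: 10.82
tool_pos: [0.4094, -0.02, 0.2147]
tool_rot: [-3.114, 0.014, 0.476]
contact_force: [0.3, -0.3, -5.5]
opening: 0.0394
```

```bash
python3 st.py .418 -.0267 .16 .4625
```

```text
10.825 [ 0.4094 -0.02    0.2147] [-3.1135  0.0144  0.4762] F [ 0.3 -0.3 -5.5] M [-0.07 -0.06  0.04] 0.039422796115575434 q6 [-0.25  0.14  1.79  0.01  1.24  0.84]
tool dx,dy,dz mm 4.52440093388232 9.90841042379452 54.66557613055267 turn 0.013711401234970277
```

Request:
servo_tool(targets="0 20 0 0;0 40 0 0;0 40 0 0;0 20 0 0;0 0 0 0;0 0 0 0")

```text
time: 11.58
tool_pos: [0.4664, -0.1332, 0.2098]
tool_rot: [-3.113, 0.016, 0.471]
contact_force: [-0.4, 0.3, -5.3]
opening: 0.0396
```

```bash
python3 st.py .418 -.0267 .16 .4625
```

```text
11.575 [ 0.4664 -0.1332  0.2098] [-3.1129  0.0156  0.4711] F [-0.4  0.3 -5.3] M [-0.05  0.01  0.  ] 0.039649564275461326 q6 [-0.44  0.29  1.61  0.01  1.27  0.66]
tool dx,dy,dz mm 5.251149903466125 -116.85590017548729 49.78946537767079 turn 0.008562452132928278
```

Request:
servo_tool(targets="0 0 0 0.1;0 0 0 0.1;0 0 0 0")

```text
time: 11.95
tool_pos: [0.465, -0.1303, 0.21]
tool_rot: [-3.115, 0.022, 0.269]
contact_force: [-0.6, 0.6, -5.4]
opening: 0.0396
```

```bash
python3 st.py .418 -.0267 .16 .4625
```

```text
11.95 [ 0.465  -0.1303  0.21  ] [-3.1152  0.0218  0.2688] F [-0.6  0.6 -5.4] M [-0.06 -0.03  0.02] 0.039632232945674625 q6 [-0.44  0.29  1.61  0.01  1.28  0.86]
tool dx,dy,dz mm -17.81978559564563 -112.39338335797193 50.005109492485516 turn -0.19372989952639663
```

Request:
servo_tool(targets="0 0 10 0;0 0 10 0;0 0 10 0;0 0 0 0")

```text
time: 12.45
tool_pos: [0.4633, -0.1284, 0.1774]
tool_rot: [-3.114, 0.023, 0.274]
contact_force: [-0.9, 1.0, -5.5]
opening: 0.0394
```

```bash
python3 st.py .418 -.0267 .16 .4625
```

```text
12.45 [ 0.4633 -0.1284  0.1774] [-3.1139  0.0229  0.2743] F [-0.9  1.  -5.5] M [ 0.   -0.06  0.01] 0.039407833124494245 q6 [-0.43  0.32  1.67  0.01  1.19  0.86]
tool dx,dy,dz mm -16.038246463130783 -110.120232112423 17.4206716191565 turn -0.18824542742071115
```

Request:
servo_tool(targets="34 21 0 0;34 21 0 0;17 10 0 0;0 0 0 0;0 0 0 0")

```text
time: 13.08
tool_pos: [0.5609, -0.1561, 0.173]
tool_rot: [-3.113, 0.025, 0.275]
contact_force: [-0.3, -0.1, -5.6]
opening: 0.0397
```

```bash
python3 st.py .418 -.0267 .16 .4625
```

```text
13.075 [ 0.5609 -0.1561  0.173 ] [-3.1126  0.0246  0.2747] F [-0.3 -0.1 -5.6] M [-0.02 -0.    0.01] 0.03966636841388494 q6 [-0.41  0.5   1.39  0.01  1.29  0.89]
tool dx,dy,dz mm -102.41879353033328 -163.33057726941897 12.959834733669101 turn -0.1878006188323199
```

Request:
servo_tool(targets="0 0 -40 0;0 0 -40 0;0 0 0 0;0 0 0 0")

```text
time: 13.58
tool_pos: [0.5597, -0.1567, 0.2527]
tool_rot: [-3.109, 0.029, 0.275]
contact_force: [-1.0, -0.2, -6.3]
opening: 0.0394
```

```bash
python3 st.py .418 -.0267 .16 .4625
```

```text
13.575 [ 0.5597 -0.1567  0.2527] [-3.1091  0.0292  0.2747] F [-1.  -0.2 -6.3] M [-0.03 -0.08  0.01] 0.039403094949058276 q6 [-0.41  0.45  1.25  0.01  1.49  0.89]
tool dx,dy,dz mm -101.13217958999657 -163.5201773007804 92.65186825120095 turn -0.18779207681298293
```

Request:
servo_tool(targets="0 0 40 0;0 0 40 0;0 0 0 0;0 0 0 0")

```text
time: 14.08
tool_pos: [0.5539, -0.1537, 0.167]
tool_rot: [-3.105, 0.034, 0.275]
contact_force: [0.4, 0.3, -4.8]
opening: 0.0395
```

```bash
python3 st.py .418 -.0267 .16 .4625
```

```text
14.075 [ 0.5539 -0.1537  0.167 ] [-3.1051  0.0341  0.2748] F [ 0.4  0.3 -4.8] M [-0.04 -0.11  0.  ] 0.03946509646113257 q6 [-0.41  0.5   1.41  0.01  1.29  0.89]
tool dx,dy,dz mm -96.36599785548789 -159.08022779784227 6.950052856654648 turn -0.18768257545073774
```

Request:
servo_tool(targets="-43 -33 -2 -0.05;-27 -46 -2 -0.05;-10 -47 -2 -0.05;-5 -37 -2 -0.03;0 0 0 0")

```text
time: 14.7
tool_pos: [0.417, -0.0257, 0.1897]
tool_rot: [-3.108, 0.017, 0.459]
contact_force: [-0.3, -0.1, -5.2]
opening: 0.0395
```

```bash
python3 st.py .418 -.0267 .16 .4625;python3 - <<'E'
from h import *
import pickle
p=cams.read_camera("wrist");pickle.dump((p,telemetry.observe()),open("p4.pkl","wb"));cv2.imwrite("pics/w4.png",p["color"][:,:,::-1])
E
```

```text
14.7 [ 0.417  -0.0257  0.1897] [-3.108   0.0174  0.459 ] F [-0.3 -0.1 -5.2] M [-0.09 -0.1  -0.02] 0.039483260639415506 q6 [-0.26  0.19  1.81  0.02  1.18  0.85]
tool dx,dy,dz mm 0.4496914232360832 1.2856480673730324 29.69358171457548 turn -0.0035027390243455025
```

View pics/w4.png

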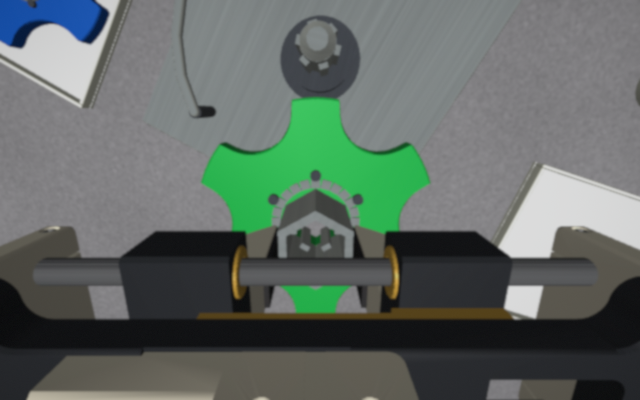

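```bash
python3 - <<'E'
from h import *
import pickle
p,s=pickle.load(open("p4.pkl","rb"))
cv2.imwrite("pics/w4z.png",cv2.resize(p["color"][5:115,270:380,::-1],None,fx=5.4,fy=5.4,interpolation=2))
E
```

```text
(no output)
```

View pics/w4z.png

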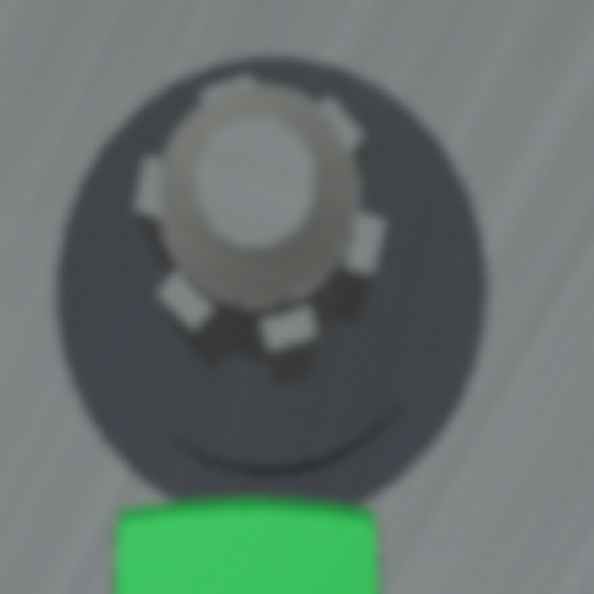

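```bash
python3 - <<'E'
from h import *
import pickle
from scipy.optimize import least_squares
p,s=pickle.load(open("p4.pkl","rb"))
c=lambda x,y:(270+x/5.4-.5,5+y/5.4-.5)
N=plane(p,*c(256,182),.168);print("nose",N)
T=[(289,328),(187,302),(368,243)]
Q=np.array([plane(p,*c(*t),.150) for t in T]);print(Q)
f=lambda v:np.concatenate([[v[0]+.0129*np.cos(v[2]+k)-q[0],v[1]+.0129*np.sin(v[2]+k)-q[1]] for q,k in zip(Q,(0,-np.pi/3,np.pi/3))])
a0=np.arctan2(*(Q[0]-N)[1::-1])
r=least_squares(f,[N[0],N[1],a0]);print(r.x,np.degrees(r.x[2]),r.fun*1e3)
x,y,th=r.x
I=cv2.resize(p["color"][5:115,270:380,::-1],None,fx=5.4,fy=5.4,interpolation=2)
def dr(P,col): cv2.polylines(I,[((proj(p,P)-[269.5,4.5])*5.4).astype(int)],True,col,1)
t=np.linspace(0,2*np.pi,60)
for rr,z,cl in((.0065,.168,(0,0,255)),(.0113,.160,(0,0,255)),(.0113,.150,(255,255,0)),(.026,.105,(0,255,255))): dr(np.c_[x+rr*np.cos(t),y+rr*np.sin(t),0*t+z],cl)
for k in range(6):
    a=th+k*np.pi/3;e=np.array([np.cos(a),np.sin(a)]);n=np.array([-e[1],e[0]])
    dr(np.array([[*(np.array([x,y])+e*u+n*w),.150] for u,w in((.011,-.003),(.0145,-.003),(.0145,.003),(.011,.003))]),(0,255,0))
cv2.imwrite("pics/w4f.png",I)
E
```

```text
nose [0.51783864 0.02396793 0.168     ]
[[0.50842946 0.01544579 0.15      ]
 [0.50563243 0.02768838 0.15      ]
 [0.52080383 0.01124749 0.15      ]]
[ 0.51796849  0.02393074 -2.40086065] -137.55918217360758 [ 0.01915327 -0.22032852  0.03712765  0.13417408 -0.05628092  0.08615444]
```

View pics/w4f.png

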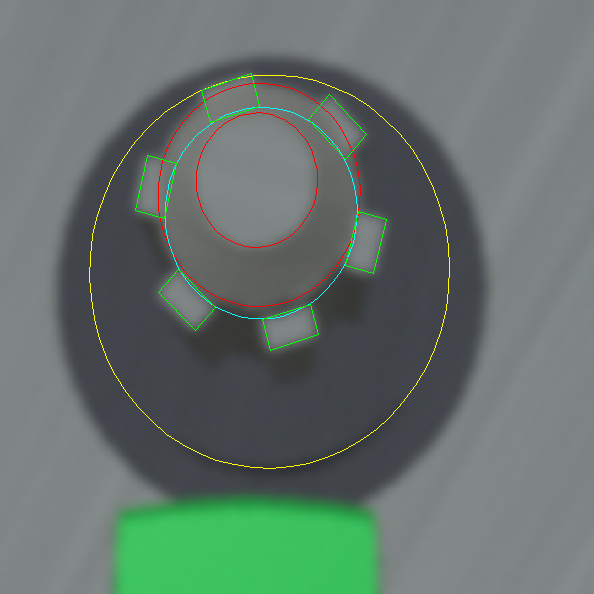

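Request:
servo_tool(targets="0 0 -35 -0.14;0 0 0 -0.14;30 9 0 0;45 13 0 0;25 8 0 0;0 0 0 0")

```text
time: 15.5
tool_pos: [0.5227, 0.0135, 0.2302]
tool_rot: [-3.119, -0.0, 0.741]
contact_force: [-1.0, -0.4, -6.1]
opening: 0.0396
```

```bash
cat > sp.py <<'E'
from h import *
import sys
from scipy.spatial.transform import Rotation as Ro
PS=float(sys.argv[1])
s=telemetry.observe();T=Ro.from_euler("xyz",s["tool_rot"]).as_matrix()
u=s["tool_pos"]+.035*T[:,2]
print("t",s["time"],"tcp",s["tool_pos"].round(4),"rot",s["tool_rot"].round(4),"F",s["contact_force"].round(1),"M",s["torque"].round(2),"op",round(s["opening"],4),"q",s["qpos"].round(2))
d=np.array([.518,.0239,.105])-u
dt=T.T@np.array([d[0],d[1],0])
print("underside above seat mm",round(-d[2]*1e3,1),"axis err world",(d[:2]*1e3).round(1),"tool",(dt*1e3).round(1),"tool turn",round(s["tool_rot"][2]-PS,4),"tilt zaxis",(T[:,2]*1e3).round(0))
E
python3 sp.py .7407
```

```text
t 15.5 tcp [0.5227 0.0135 0.2302] rot [-3.1195e+00 -1.0000e-04  7.4070e-01] F [-1.  -0.4 -6.1] M [-0.11  0.06  0.02] op 0.0396 q [-0.13  0.33  1.49  0.01  1.34  0.7 ]
underside above seat mm 90.2 axis err world [-4.2  9.8] tool [  3.5 -10.1   0.2] tool turn -0.0 tilt zaxis [  -15.    16. -1000.]
```

Request:
servo_tool(targets="3 -9 10 0;0 0 0 0")

```text
time: 15.75
tool_pos: [0.518, 0.0217, 0.2197]
tool_rot: [-3.119, 0.001, 0.739]
contact_force: [0.2, -0.6, -4.7]
opening: 0.0396
```

```bash
python3 sp.py .7407
```

```text
t 15.75 tcp [0.518  0.0217 0.2197] rot [-3.1191e+00  7.0000e-04  7.3920e-01] F [ 0.2 -0.6 -4.7] M [-0.04 -0.03 -0.01] op 0.0396 q [-0.12  0.33  1.52  0.01  1.31  0.71]
underside above seat mm 79.7 axis err world [0.5 1.6] tool [ 1.5 -0.8  0. ] tool turn -0.0015 tilt zaxis [  -16.    16. -1000.]
```

Request:
servo_tool(targets="1.5 -0.8 8 -0.0015;0 0 8 0;0 0 4 0;0 0 0 0")

```text
time: 16.25
tool_pos: [0.5174, 0.0231, 0.1986]
tool_rot: [-3.119, 0.001, 0.74]
contact_force: [0.6, 0.2, -4.9]
opening: 0.0396
```

```bash
python3 sp.py .7407
```

```text
t 16.25 tcp [0.5174 0.0231 0.1986] rot [-3.1194e+00  9.0000e-04  7.3980e-01] F [ 0.6  0.2 -4.9] M [-0.07 -0.08 -0.01] op 0.0396 q [-0.11  0.35  1.55  0.01  1.26  0.71]
underside above seat mm 58.6 axis err world [1.2 0.3] tool [ 1.   0.6 -0. ] tool turn -0.0009 tilt zaxis [  -16.    16. -1000.]
```

Request:
servo_tool(targets="1 0.6 4 0;0 0 4 0;0 0 0 0")

```text
time: 16.62
tool_pos: [0.5186, 0.0233, 0.1903]
tool_rot: [-3.12, 0.001, 0.74]
contact_force: [-1.1, -0.2, -6.4]
opening: 0.0396
```

```bash
python3 sp.py .7407
```

```text
t 16.625 tcp [0.5186 0.0233 0.1903] rot [-3.1198e+00  8.0000e-04  7.3980e-01] F [-1.1 -0.2 -6.4] M [-0.07 -0.04  0.  ] op 0.0396 q [-0.11  0.36  1.56  0.01  1.24  0.71]
underside above seat mm 50.3 axis err world [-0.1  0.1] tool [-0.  -0.1  0. ] tool turn -0.0009 tilt zaxis [  -15.    16. -1000.]
```

Request:
servo_tool(targets="0 0 3 -0.001;0 0 3 0;0 0 0 0")

```text
time: 17.0
tool_pos: [0.5186, 0.0233, 0.184]
tool_rot: [-3.12, 0.001, 0.741]
contact_force: [-1.0, 0.2, -5.4]
opening: 0.0396
```

```bash
python3 sp.py .7407
```

```text
t 17.0 tcp [0.5186 0.0233 0.184 ] rot [-3.120e+00  7.000e-04  7.409e-01] F [-1.   0.2 -5.4] M [-0.1  -0.02  0.02] op 0.0396 q [-0.11  0.37  1.57  0.01  1.22  0.71]
underside above seat mm 44.0 axis err world [-0.1  0. ] tool [-0.  -0.1  0. ] tool turn 0.0002 tilt zaxis [  -15.    15. -1000.]
```

Request:
servo_tool(targets="0 0 3 0;0 0 0 0")

```text
time: 17.25
tool_pos: [0.5185, 0.0233, 0.1808]
tool_rot: [-3.12, 0.001, 0.741]
contact_force: [0.1, 0.2, -6.2]
opening: 0.0395
```

```bash
python3 sp.py .7407
```

```text
t 17.25 tcp [0.5185 0.0233 0.1808] rot [-3.1201e+00  9.0000e-04  7.4090e-01] F [ 0.1  0.2 -6.2] M [-0.19  0.04  0.01] op 0.0395 q [-0.11  0.37  1.58  0.01  1.21  0.71]
underside above seat mm 40.8 axis err world [0.  0.1] tool [ 0.1 -0.1  0. ] tool turn 0.0002 tilt zaxis [  -15.    15. -1000.]
```

Request:
servo_tool(targets="0 0 4 0;0 0 4 0;0 0 0 0")

```text
time: 17.62
tool_pos: [0.5184, 0.0233, 0.1722]
tool_rot: [-3.12, 0.001, 0.741]
contact_force: [-0.2, -0.1, -4.3]
opening: 0.0392
```

```bash
python3 sp.py .7407
```

```text
t 17.625 tcp [0.5184 0.0233 0.1722] rot [-3.1202e+00  1.0000e-03  7.4090e-01] F [-0.2 -0.1 -4.3] M [-0.17  0.    0.04] op 0.0392 q [-0.11  0.38  1.59  0.01  1.19  0.71]
underside above seat mm 32.3 axis err world [0.2 0.1] tool [ 0.2  0.1 -0. ] tool turn 0.0002 tilt zaxis [  -15.    15. -1000.]
```

Request:
servo_tool(targets="0 0 4 0;0 0 4 0;0 0 0 0")

```text
time: 18.0
tool_pos: [0.5183, 0.0234, 0.1636]
tool_rot: [-3.12, 0.001, 0.741]
contact_force: [0.2, 0.4, -5.4]
opening: 0.0395
```

```bash
python3 sp.py .7407
```

```text
t 18.0 tcp [0.5183 0.0234 0.1636] rot [-3.1203e+00  1.1000e-03  7.4090e-01] F [ 0.2  0.4 -5.4] M [-0.21  0.08  0.01] op 0.0395 q [-0.11  0.38  1.6   0.01  1.17  0.71]
underside above seat mm 23.7 axis err world [0.3 0. ] tool [ 0.2  0.2 -0. ] tool turn 0.0002 tilt zaxis [  -15.    15. -1000.]
```

Request:
servo_tool(targets="0 0 4 0;0 0 3 0;0 0 0 0")

```text
time: 18.38
tool_pos: [0.5182, 0.0234, 0.1562]
tool_rot: [-3.121, 0.001, 0.741]
contact_force: [-0.3, -0.8, -6.1]
opening: 0.0395
```

```bash
python3 sp.py .7407
```

```text
t 18.375 tcp [0.5182 0.0234 0.1562] rot [-3.1206e+00  1.0000e-03  7.4090e-01] F [-0.3 -0.8 -6.1] M [-0.2   0.02 -0.04] op 0.0395 q [-0.11  0.39  1.62  0.01  1.15  0.71]
underside above seat mm 16.2 axis err world [ 0.3 -0. ] tool [ 0.2  0.2 -0. ] tool turn 0.0002 tilt zaxis [  -15.    15. -1000.]
```

Request:
servo_tool(targets="0.2 0.2 4 0;0 0 4 0;0 0 3 0;0 0 0 0")

```text
time: 18.88
tool_pos: [0.5183, 0.0234, 0.1444]
tool_rot: [-3.121, 0.001, 0.741]
contact_force: [0.3, -0.4, -6.0]
opening: 0.0394
```

```bash
python3 sp.py .7407
```

```text
t 18.875 tcp [0.5183 0.0234 0.1444] rot [-3.1206e+00  1.3000e-03  7.4090e-01] F [ 0.3 -0.4 -6. ] M [-0.3   0.   -0.06] op 0.0394 q [-0.11  0.41  1.63  0.01  1.12  0.71]
underside above seat mm 4.4 axis err world [ 0.2 -0.1] tool [ 0.1  0.2 -0. ] tool turn 0.0002 tilt zaxis [  -15.    15. -1000.]
```

Request:
servo_tool(targets="0 0 2 0;0 0 1 0;0 0 0 0")

```text
time: 19.25
tool_pos: [0.5184, 0.0234, 0.1414]
tool_rot: [-3.121, 0.001, 0.741]
contact_force: [-1.7, -0.8, -4.2]
opening: 0.0394
```

```bash
python3 sp.py .7407
```

```text
t 19.25 tcp [0.5184 0.0234 0.1414] rot [-3.121e+00  1.100e-03  7.408e-01] F [-1.7 -0.8 -4.2] M [-0.3   0.06 -0.01] op 0.0394 q [-0.11  0.41  1.63  0.01  1.11  0.71]
underside above seat mm 1.4 axis err world [ 0.1 -0. ] tool [ 0.   0.1 -0. ] tool turn 0.0001 tilt zaxis [  -15.    14. -1000.]
```

Request:
servo_tool(targets="0 0 1 0;0 0 0 0")

```text
time: 19.5
tool_pos: [0.5184, 0.0234, 0.1404]
tool_rot: [-3.121, 0.001, 0.741]
contact_force: [-0.7, -1.3, -4.8]
opening: 0.0398
```

```bash
python3 sp.py .7407
```

```text
t 19.5 tcp [0.5184 0.0234 0.1404] rot [-3.1211e+00  1.0000e-03  7.4090e-01] F [-0.7 -1.3 -4.8] M [-0.29 -0.04  0.  ] op 0.0398 q [-0.11  0.41  1.64  0.01  1.11  0.71]
underside above seat mm 0.4 axis err world [ 0.1 -0. ] tool [ 0.   0.1 -0. ] tool turn 0.0002 tilt zaxis [  -15.    14. -1000.]
```

Request:
servo_tool(targets="0 0 1 0;0 0 0 0")

```text
time: 19.75
tool_pos: [0.5185, 0.0235, 0.1397]
tool_rot: [-3.121, 0.001, 0.741]
contact_force: [-1.5, -1.5, -3.3]
opening: 0.0393
```

Request:
servo_tool(targets="0 0 1 0;0 0 0 0")

```text
time: 20.0
tool_pos: [0.5186, 0.0236, 0.1397]
tool_rot: [-3.122, 0.0, 0.741]
contact_force: [-1.2, -1.4, -4.7]
opening: 0.0393
```

```bash
python3 sp.py .7407
```

```text
t 20.0 tcp [0.5186 0.0236 0.1397] rot [-3.122e+00  1.000e-04  7.410e-01] F [-1.2 -1.4 -4.7] M [-0.43  0.34  0.  ] op 0.0393 q [-0.11  0.41  1.64  0.01  1.11  0.71]
underside above seat mm -0.3 axis err world [-0.1 -0.2] tool [-0.2  0.1 -0. ] tool turn 0.0003 tilt zaxis [  -13.    14. -1000.]
```

Request:
servo_tool(targets="0 0 2 0")

```text
time: 20.12
tool_pos: [0.5189, 0.0238, 0.1394]
tool_rot: [-3.123, -0.001, 0.741]
contact_force: [-8.5, 0.6, 21.4]
opening: 0.0391
```

```bash
python3 sp.py .7407
```

```text
t 20.125 tcp [0.5189 0.0238 0.1394] rot [-3.1229e+00 -1.2000e-03  7.4110e-01] F [-8.5  0.6 21.4] M [-0.03  1.48  0.02] op 0.0391 q [-0.11  0.41  1.64  0.01  1.11  0.71]
underside above seat mm -0.6 axis err world [-0.5 -0.4] tool [-0.6  0.  -0. ] tool turn 0.0004 tilt zaxis [  -12.    15. -1000.]
```

Request:
servo_tool(targets="0 0 2 0")

```text
time: 20.25
tool_pos: [0.5189, 0.0239, 0.1394]
tool_rot: [-3.124, -0.002, 0.741]
contact_force: [-8.9, -0.5, 17.0]
opening: 0.0398
```

```bash
python3 sp.py .7407
```

```text
t 20.25 tcp [0.5189 0.0239 0.1394] rot [-3.124e+00 -2.000e-03  7.413e-01] F [-8.9 -0.5 17. ] M [-0.35  1.56 -0.06] op 0.0398 q [-0.11  0.41  1.64  0.01  1.1   0.71]
underside above seat mm -0.6 axis err world [-0.5 -0.5] tool [-0.7  0.  -0. ] tool turn 0.0006 tilt zaxis [  -10.    14. -1000.]
```

Request:
servo_tool(targets="0 0 0 0;0 0 0 0")

```text
time: 20.5
tool_pos: [0.5185, 0.0236, 0.1396]
tool_rot: [-3.124, -0.002, 0.741]
contact_force: [-1.3, -1.4, -1.9]
opening: 0.0397
```

Request:
servo_tool(targets="0 0 0 0;0 0 0 0;0 0 0 0", hand=0.7)

```text
time: 20.88
tool_pos: [0.5202, 0.0242, 0.1399]
tool_rot: [-3.126, -0.005, 0.741]
contact_force: [0.1, 0.5, -0.3]
opening: 0.0628
```

```bash
python3 sp.py .7407; python3 - <<'E'
from h import *
import pickle
b=cams.read_camera("side");w=cams.read_camera("wrist");pickle.dump((b,w),open("p5.pkl","wb"))
cv2.imwrite("pics/s5.png",cv2.resize(b["color"][110:270,240:440,::-1],None,fx=4,fy=3.7,interpolation=2));cv2.imwrite("pics/w5.png",w["color"][:,:,::-1])
E
```

```text
t 20.875 tcp [0.5202 0.0242 0.1399] rot [-3.1259 -0.0049  0.7411] F [ 0.1  0.5 -0.3] M [-0.04  0.02 -0.02] op 0.0628 q [-0.11  0.41  1.64  0.02  1.1   0.71]
underside above seat mm -0.1 axis err world [-2.  -0.8] tool [-2.  -0.8  0. ] tool turn 0.0004 tilt zaxis [   -7.    15. -1000.]
```

View pics/s5.png

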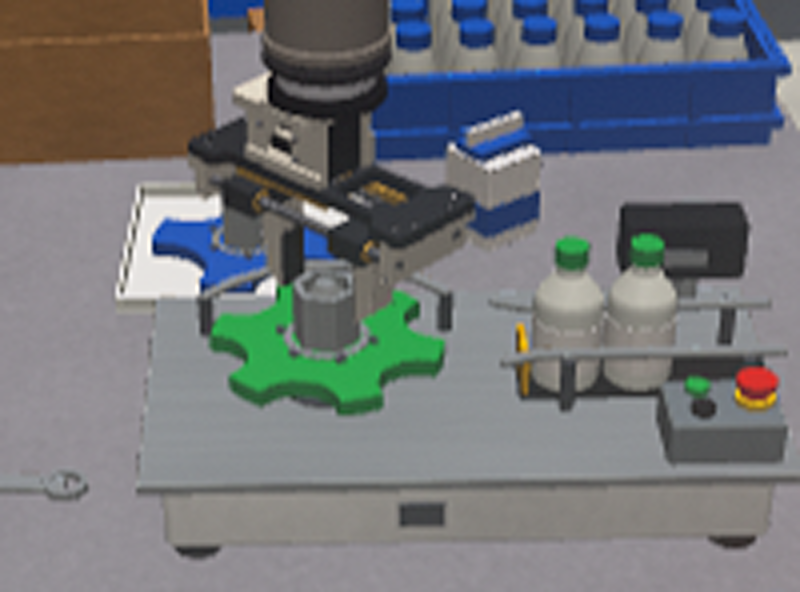

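View pics/w5.png

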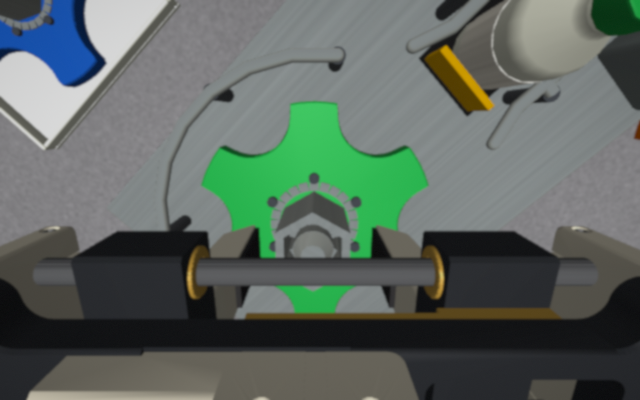

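Request:
servo_tool(targets="-1.9 -0.8 0 0;0 0 0 0")

```text
time: 21.22
tool_pos: [0.5181, 0.0235, 0.1399]
tool_rot: [-3.126, -0.005, 0.741]
contact_force: [0.0, 0.1, -0.3]
opening: 0.0644
```

Request:
servo_tool(targets="0 0 0 0;0 0 0 0;0 0 0 0;0 0 0 0", hand=0, squeeze=35)

```text
time: 21.72
tool_pos: [0.518, 0.0236, 0.1399]
tool_rot: [-3.126, -0.005, 0.741]
contact_force: [0.5, -0.4, -0.5]
opening: 0.0396
```

```bash
python3 sp.py .464
```

```text
t 21.725 tcp [0.518  0.0236 0.1399] rot [-3.1256 -0.0049  0.7411] F [ 0.5 -0.4 -0.5] M [-0.13 -0.08  0.05] op 0.0396 q [-0.11  0.41  1.64  0.02  1.1   0.71]
underside above seat mm -0.1 axis err world [ 0.3 -0.2] tool [ 0.1  0.3 -0. ] tool turn 0.2771 tilt zaxis [   -7.    15. -1000.]
```

Request:
servo_tool(targets="0 0 0 0.04;0 0 0 0.06;0 0 0 0.06;0 0 0 0")

```text
time: 22.22
tool_pos: [0.5177, 0.0234, 0.14]
tool_rot: [-3.125, -0.001, 0.578]
contact_force: [-0.6, 0.7, 0.4]
opening: 0.0395
```

```bash
python3 sp.py .464
```

```text
t 22.225 tcp [0.5177 0.0234 0.14  ] rot [-3.1254e+00 -1.3000e-03  5.7830e-01] F [-0.6  0.7  0.4] M [-0.09 -0.06  0.05] op 0.0395 q [-0.11  0.41  1.64  0.01  1.1   0.87]
underside above seat mm -0.0 axis err world [ 0.6 -0. ] tool [ 0.5  0.3 -0. ] tool turn 0.1143 tilt zaxis [   -8.    14. -1000.]
```

Request:
servo_tool(targets="0.3 0.2 0.3 0.05;0 0 0 0.05;0 0 0 0.01;0 0 0 0")

```text
time: 22.72
tool_pos: [0.5175, 0.0235, 0.14]
tool_rot: [-3.125, 0.001, 0.472]
contact_force: [-1.4, 0.7, 0.3]
opening: 0.0397
```

```bash
python3 sp.py .464
```

```text
t 22.725 tcp [0.5175 0.0235 0.14  ] rot [-3.1252e+00  1.4000e-03  4.7170e-01] F [-1.4  0.7  0.3] M [-0.04 -0.06  0.04] op 0.0397 q [-0.11  0.41  1.64  0.01  1.1   0.98]
underside above seat mm -0.0 axis err world [ 0.8 -0.1] tool [ 0.6  0.4 -0. ] tool turn 0.0077 tilt zaxis [   -9.    14. -1000.]
```

Now a last small turn; then I release and verify from above.

Request:
servo_tool(targets="0 0 0 0.009;0 0 0 0")

```text
time: 22.98
tool_pos: [0.5175, 0.0235, 0.14]
tool_rot: [-3.125, 0.001, 0.464]
contact_force: [0.4, 1.0, -0.3]
opening: 0.0396
```

Request:
servo_tool(targets="0 0 0 0;0 0 0 0;0 0 0 0;0 0 0 0;0 0 0 0;0 0 0 0", hand=1)

```text
time: 23.72
tool_pos: [0.5178, 0.0233, 0.1399]
tool_rot: [-3.125, 0.001, 0.463]
contact_force: [-0.9, -1.0, 0.7]
opening: 0.091
```

```bash
python3 sp.py .464
```

```text
t 23.725 tcp [0.5178 0.0233 0.1399] rot [-3.1253e+00  1.1000e-03  4.6330e-01] F [-0.9 -1.   0.7] M [ 0.05 -0.03 -0.06] op 0.091 q [-0.11  0.41  1.64  0.01  1.1   0.99]
underside above seat mm -0.1 axis err world [0.5 0.1] tool [ 0.5  0.2 -0. ] tool turn -0.0007 tilt zaxis [   -8.    14. -1000.]
```

Request:
servo_tool(targets="0 0 -20 0;0 0 -40 0;0 0 -50 0;0 0 -30 0;0 0 0 0")

```text
time: 24.35
tool_pos: [0.5185, 0.0214, 0.2833]
tool_rot: [-3.124, 0.003, 0.463]
contact_force: [0.5, -0.8, -0.5]
opening: 0.0918
```

```bash
python3 sp.py .464;python3 - <<'E'
from h import *
import pickle
w=cams.read_camera("wrist");pickle.dump(w,open("p6.pkl","wb"));cv2.imwrite("pics/w6.png",w["color"][:,:,::-1])
x,f,n=fit(w,.518,.0239,.105,(180,40,450,235));print(x,np.degrees(x[2]),f,n)
E
```

```text
t 24.35 tcp [0.5185 0.0214 0.2833] rot [-3.1243e+00  2.7000e-03  4.6330e-01] F [ 0.5 -0.8 -0.5] M [ 0.06 -0.02 -0.01] op 0.0918 q [-0.11  0.29  1.4   0.01  1.46  0.99]
underside above seat mm 143.3 axis err world [-0.2  2. ] tool [ 0.7 -1.9  0. ] tool turn -0.0007 tilt zaxis [  -10.    14. -1000.]
[ 0.51804538  0.02419381 -0.05045207] -2.8906904685625965 564.94140625 9296.0
```

View pics/w6.png

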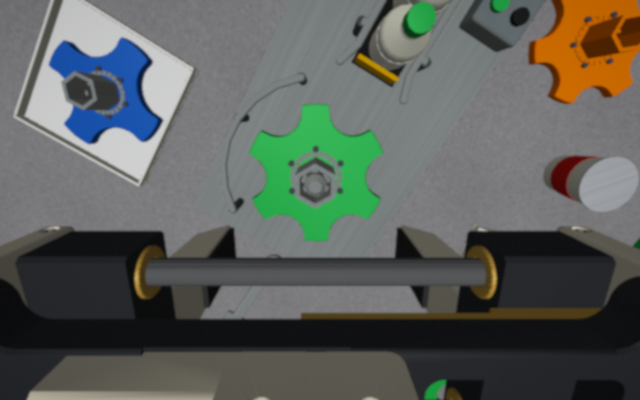

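```bash
python3 - <<'E'
from h import *
import pickle
p=pickle.load(open("p6.pkl","rb"))
S=np.array([.518,.0240])
I=p["color"].astype(int)
cap=greenmask(p);m=np.zeros_like(cap);m[0:45,395:440]=cap[0:45,395:440]
v,u=np.nonzero(m);print("cap",u.min(),u.max(),v.min(),v.max());q=plane(p,u.mean(),v.mean(),.193);print(q,np.degrees(np.arctan2(q[1]-S[1],q[0]-S[0])),np.hypot(*(q[:2]-S)))
y=((I[...,0]>140)&(I[...,1]>100)&(I[...,2]<90)).astype(np.uint8);y[:, :340]=0;y[100:]=0
v,u=np.nonzero(y);pts=np.c_[u,v].astype(np.float32);r=cv2.minAreaRect(pts);print(r,len(u));b=cv2.boxPoints(r)
for c in b: q=plane(p,*c,.112);print(c,q,np.degrees(np.arctan2(q[1]-S[1],q[0]-S[0])),np.hypot(*(q[:2]-S)))
g=cv2.cvtColor(p["color"],cv2.COLOR_RGB2GRAY);g=cv2.GaussianBlur(g,(3,3),0)
for l in cv2.createLineSegmentDetector().detect(g)[0][:,0]:
    if np.hypot(l[2]-l[0],l[3]-l[1])<40: continue
    for z in(.08,):
        A=plane(p,l[0],l[1],z);B=plane(p,l[2],l[3],z);a=(np.degrees(np.arctan2(*(B-A)[1::-1]))+90)%180-90
        if abs(a)<12: print(l.round(),A.round(3),B.round(3),round(a,2))
cv2.imwrite("pics/w6z.png",cv2.resize(p["color"][0:120,330:470,::-1],None,fx=5.5,fy=5,interpolation=2))
E
```

```text
cap 403 436 1 37
[0.67987929 0.01387345 0.193     ] -3.5795408587612307 0.16219571975226352
((498.5, 49.5), (99.0, 281.0), 90.0) 3998
[358.   0.] [0.69711279 0.06633925 0.112     ] 13.299630290880755 0.18404891395954162
[639.   0.] [ 0.81975376 -0.182008    0.112     ] -34.32144550349026 0.3653691639190387
[639.  99.] [ 0.74838129 -0.24750404  0.112     ] -49.68415520722234 0.3560758121457065
[358.  99.] [0.61424169 0.02076701 0.112     ] -1.9239820292676675 0.09629597233017084
[138. 186. 194.  67.] [0.394 0.221 0.08 ] [0.563 0.206 0.08 ] -5.02
[ 62.  -0.  24. 115.] [0.562 0.362 0.08 ] [0.417 0.375 0.08 ] -5.05
[ 17. 115.  54.   0.] [0.414 0.384 0.08 ] [0.558 0.371 0.08 ] -5.02
[360.  45. 386.   0.] [0.669 0.044 0.08 ] [0.721 0.04  0.08 ] -3.41
[ 49.   0.  12. 116.] [0.555 0.376 0.08 ] [0.409 0.389 0.08 ] -5.12
[173. 124. 146. 180.] [0.49  0.207 0.08 ] [0.407 0.214 0.08 ] -4.91
[196.  75. 173. 122.] [0.555 0.201 0.08 ] [0.493 0.207 0.08 ] -5.68
```

View pics/w6z.png

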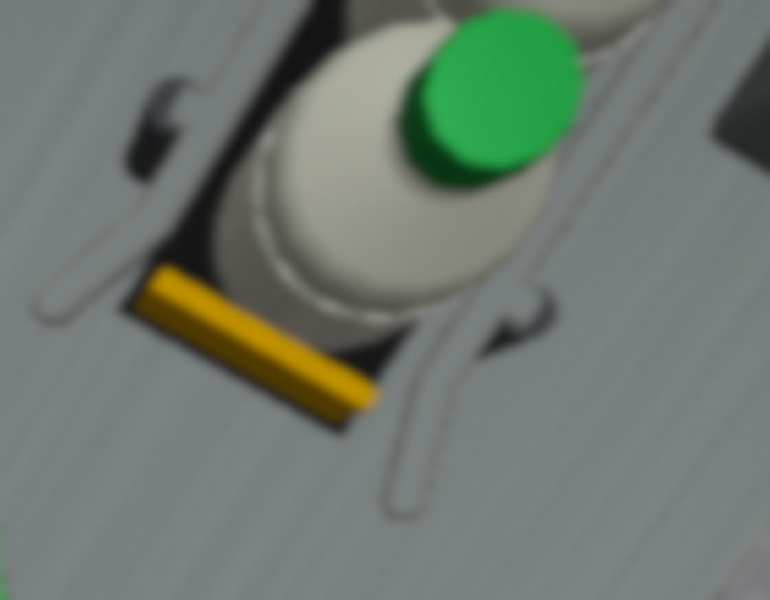

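```bash
python3 - <<'E'
from h import *
import pickle
p=pickle.load(open("p6.pkl","rb"))
S=np.array([.518,.0240])
c=lambda x,y:plane(p,330+x/5.5-.5,y/5-.5,.112)
q=c(260,339);print(q,np.degrees(np.arctan2(q[1]-S[1],q[0]-S[0])),np.hypot(*(q[:2]-S)))
for e in((c(160,265),c(378,395)),(c(145,289),c(352,412))):
    d=e[1]-e[0];print("finger normal",np.degrees(np.arctan2(d[1],d[0]))+90,np.hypot(*d[:2]))
I0=cv2.resize(p["color"][90:250,235:395,::-1],None,fx=4,fy=4,interpolation=2)
for yaw in(-2.89,-3.45):
    x=(.51805,.0242,np.radians(yaw))
    I=I0.copy()
    for z in(.105,.12): cv2.polylines(I,[((proj(p,outline(*x,z))-[234.5,89.5])*4).astype(int)],True,(0,0,255),1)
    cv2.imwrite("pics/w6f%d.png"%(-yaw*100),I)
# edge-only yaw: cost scan
for yaw in np.arange(-5,0,.5):
    pass
for tx in(-20.45,):
    pass
# fits with several ROI/starts
for roi in((235,95,398,245),(240,98,395,200)):
    x,f,n=fit(p,.518,.0240,.105,roi);print(x,np.degrees(x[2]),f,n)
E
```

```text
[0.65108716 0.01844764 0.112     ] -2.3889781336676985 0.13320292947165235
finger normal -3.998066957665827 0.05012487902903483
finger normal -4.029541778015968 0.047697991821903374
[ 0.51804053  0.02420033 -0.0504271 ] -2.8892600745629164 580.98046875 9453.0
[ 0.51781406  0.02411387 -0.05238132] -3.0012284084097214 508.4951171875 6796.0
```

View pics/w6f345.png

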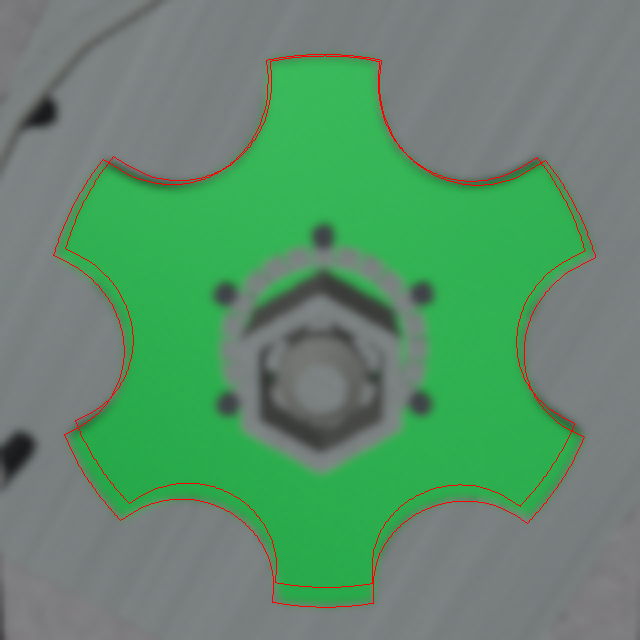

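```bash
python3 - <<'E'
from h import *
b=cams.read_camera("side");a=cams.read_camera("scene")
I=np.array(b["color"][:,:,::-1])
for z in(.105,.12): cv2.polylines(I,[proj(b,outline(.518,.024,np.radians(-3.3),z)).astype(int)],True,(0,0,255),1)
cv2.imwrite("pics/s7.png",np.vstack([cv2.resize(b["color"][120:270,250:450,::-1],None,fx=3.8,fy=2,interpolation=2),cv2.resize(I[120:270,250:450],None,fx=3.8,fy=2,interpolation=2)])[:600])
x,f,n=fit(b,.518,.024,.105,(285,180,365,230));print(x,np.degrees(x[2]),f,n)
E
```

```text
[ 0.51731313  0.02290918 -0.05742556] -3.2902422675028298 142.6357421875 1067.0
```

View pics/s7.png

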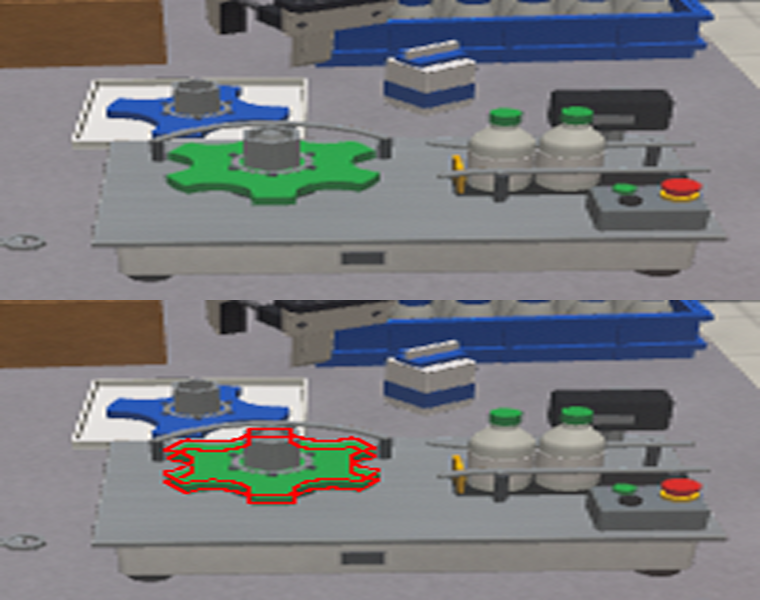

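```bash
python3 -c "
from cell import robot;print(robot.hand_in())"
```

```text
the job is handed in; nothing more can be done
None
```

The green six-pocket wheel from the tray is on the indexer spindle, fully home on the collar, with a pocket turned to face the infeed lane. I let go, raised the gripper clear and handed the job in at about 24 s of the 72 s allowed.

- **Meshing:** I read the spindle's tooth angle from the wrist camera and set the wheel to match. The teeth meshed with no noticeable force, so I did no rocking, although you asked for it.
- **Seating force:** The push at the collar was briefly about 20 to 27 N. That is above the suggested 5 to 15 N but below 40 N.
- **Height:** The tool height on reaching the collar matched the home position within about 0.5 mm, and the overlaid wheel outline agreed from two cameras.
- **Pocket angle:** The wheel stands at -2.9° to -3.4° by camera fits and the tool reading. The lane lies at about -3.4°, so they agree within about 0.5°.
- **Check that disagreed:** The yellow stop finger alone gave rough lane angles of -2.4° by its position and -4.0° by its face. The bottles and deck edges gave about -3.3° to -3.6°, so I used those.
- **Tool tilt:** The tool tilted while carrying the wheel, reaching nearly 3° at one point and about 1° at the collar. The wheel looks level now that it is released.
- **Bystanders:** In the last side picture the bottles, carton and blue wheel looked as before, and the yogurt cup stood upright in the last wrist picture.

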